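# Overhang a binding plate on the rivet block

### The job

Get the blue snowshoe binding plate ready for riveting: push it flat along the top of the wooden rivet block until its long side lies against the dark steel fence and its white line sits right over the block's edge on the robot's right, so that the end with the three holes overhangs by 40 mm. Only push or drag it with the fingers, never pick it up or tip it, and leave everything else where it is.

Things in the scene. Friction and masses are not known exactly. Their poses are not given: they have to be found in the camera images.
- plate: Loose flat blue plastic binding plate, 80 mm (its x) by 150 mm (its y) by 6 mm thick, about 130 g (90 to 180 g). Origin at the centre of its underside; z up. The end with three black holes in a row and the white line points to its -y. It starts lying on the block, clear of the fence, its x and y roughly along the block's (up to about 0.3 rad turned).
- plate_line (a point): Middle of the white line, 3 mm wide, that crosses the plate's top face parallel to its x, 40 mm in from the plate's -y end (35 mm from its origin, top face 6 mm above its underside).
- block: Fixed wooden rivet block, 200 mm (its x) by 300 mm (its y) by 50 mm high, flat top 50 mm above the work surface. Origin at the centre of its underside; z up; its +x points away from the robot and its +y to the robot's left, turned up to 0.3 rad. Along its whole far (+x) border runs the dark steel fence, 15 mm wide and standing 14 mm above the top. The other three sides are open.
- overhang_edge (a point): Point on the block's top edge at its -y side (the robot's right), the edge to overhang; the edge runs along the block's x at block y = -150 mm. The point lies at block x = 45 mm, where the plate's centre line comes when the plate is against the fence.
- fence_face (a point): Foot of the fence's inner face, at mid-length, on the block's top: block x = 85 mm. The face looks to the block's -x and runs along its y.
- boot_last: Bystander: loose carved pine boot last, 240 mm long (its y), 84 mm wide, 115 mm high, standing beyond the block. Origin under it, mid-length.
- pliers: Bystander: loose chrome locking pliers lying flat to the right, 190 mm long (its x), 60 mm wide, 14 mm high. Origin on the surface near the pivot.
- setter: Bystander: loose steel grommet setter standing upright beside the block's left end, 30 mm across, 100 mm high. Origin at the centre of its foot.
- tube: Bystander: loose dull aluminium frame tube offcut standing upright beside the block's right end, 26 mm across, 90 mm high. Origin at the centre of its foot.
- jar: Bystander: loose amber rivet jar with steel cap, 64 mm across, 75 mm high. Origin at the centre of its foot.
- hammer: Bystander: loose hammer lying to the left, about 300 mm long along its x. Origin below it on the surface.
There are look-alikes about, which are no part of the job. What is meant by the plate is not orange, and is the smaller of those in its own colour.

How it is judged:
At the end, for the whole second after the job is handed in: The plate rests flat on the block, its far long side within 5 mm of the fence (measured at mid-length) and within 0.05 rad of parallel to it, and its white line within 5 mm of the block's right-hand edge (overhang 35 to 45 mm) (y of plate_line in the frame of block between -0.155 and -0.145 m and x of plate in the frame of block above 0.04 m and angle between the x axis of plate and the x axis of block, either way round below 0.05 rad and angle between plate's own z axis and vertical below 0.04 rad and height (world z) of plate between 0.046 and 0.054 m and linear speed of plate below 0.01 m/s); the robot touches nothing.
It fails at once if the plate is lifted more than 12 mm off the block or tipped more than 0.2 rad (height (world z) of plate above 0.062 m or angle between plate's own z axis and vertical above 0.2 rad).
It fails at once if a bystander is moved by more than 15 mm (distance of any of boot_last, pliers, setter, tube, jar, hammer from where it was at the start of the episode above 0.015 m).
It also fails if it takes over 53 s, if anything falls off the work surface, if the arm or the gripper's body presses on something with over 40 N, if the wrist force passes 120 N, or if a joint passes its speed limit or range.

### The arm

A 6-joint arm with a two-finger parallel gripper is mounted at the origin on the work surface. World frame = base frame: x ahead of the robot, y to its left, z up, the work surface at z = 0. Lengths are in m, angles in rad, forces in N, time in s.
With the tool pointing down it reaches from about 0.275 to 0.825 m from the base axis. Payload 4.9 kg.
Tool frame: the origin (TCP) lies midway between the tips of the shut fingers; the grasp point (between the pads) lies 19 mm behind it (grip_point_offset is the distance from the TCP to the grasp point, in m); z points along the fingers, x is the direction in which the jaws open and shut, and the axes are right-handed (so a half turn about z gives the same grasp; the last joint's range is limited). The gripper opens to 85 mm and grips with 20 to 120 N. Pads are 22 mm wide; open, the fingers measure 114 mm over their backs; the gripper's body (76 mm by 85 mm) begins 54 mm behind the grasp point. The pads swing forward as they close: fully open they stand 13 mm farther back than shut.
Start: joints at [-1.425, 0.326, -0.193, 1.052, 0, 1.437], TCP at [0.152, -0.529, 0.231] pointing down, gripper open.
Joint ranges: [-2.65, 2.65], [-0.97, 1.79], [-1.3, 1.35], [-1.93, 2.1], [-1.47, 1.37], [-3.14, 3.14]. Speed limits (rad/s): [2.57, 2.57, 3.14, 3.14, 3.14, 3.14].

### API

Orientations are given as a rotation vector (axis times angle).
In Python, from cell import * gives the robot as it stands. Calls block until the motion is done:
- movep(position, orientation): joint-space move of the TCP to a pose.
- move_l(position, velocity=0.15, rot=None, until_force=None): straight line of the TCP; rot=None keeps the orientation; velocity is the mean speed in m/s. With until_force (N) it stops when the force on the tool has changed by that much, and returns True; else False.
- set_joints(angles): joint-space move.
- let_go() and grab(newtons=None): open the fingers fully, or close them until they stop; newtons is the grip in N (None keeps the last).
- sleep(seconds).
- ik(position, orientation): joint angles nearest the present ones, or None.
- get_state(): the state.
- grab_frame(name): name is "scene" or "top" or "wrist"; returns a dict with "img" (480x640x3 uint8, red, green, blue), "fx", "fy", "cx", "cy" (pixels), "cam_to_world" (4x4, takes a point from camera to world coordinates); the wrist camera has in their place "T_tool_cam" (4x4, takes a point from camera to tool coordinates, whose origin is the TCP and whose axes are the tool frame's). Camera axes: x right, y down, z forward; pixel columns grow to the right and rows downward; lengths in m; the calibration is good to about 2 mm. A picture is of the moment at which its call begins: read the wrist's pose just before it. There is no depth.
A pose or a line that the arm cannot do raises MotionError and nothing moves.
- sign_off(): hands the job in, once; it reports no verdict.
Trained networks look in the newest picture that a camera, given by its name, has taken for a name from the list of things; names that differ only in an ending like _2 or _b are one class to them, and where a whole thing is asked for, a point or a joint stands for the part that bears it (a point fixed in the world has none). Each returns a list of dicts, best first, with "score" (0 to 1); they miss things now and then, are a little off and sometimes report something else, mostly with a low value. They report only what shows in the picture. A call takes as long as a camera call. They do not tell look-alikes from the thing itself.
- spot_in(camera, name): "centre" ([column, row] in pixels, amid what is visible of it).
- silhouettes(camera, name): "mask" (480x640 bool, what is visible of it) and "centre" ([column, row] in pixels, amid what is visible of it).
- tip_of(camera, name): "centre" ([column, row] in pixels: a listed point, or the origin of a listed thing).
The state is a dict: "clock": time; "q": joint angles; "joint_velocities": joint speeds; "tau": joint torques, N m; "position": TCP position; "eef_rot": TCP orientation; "contact_force": force on the tool from outside, world axes, zero at the start; "wrist_torque": the same for the moment, N m; "finger_gap": opening from 0.0 (shut) to 1.0 (fully open).
Only numpy, scipy, OpenCV 4.12 (cv2) and the standard library are available. Lean on these libraries where they do the work, as an engineer would, in place of code of your own. Each camera call takes 0.05 s, during which the arm holds its last target. There are 200 camera calls.

## Working session

There is one attempt and no reset: what is moved stays moved. The work goes in short steps, each a Python script; the robot and the scene stay as the last script left them, time stands still between calls to the robot, and variables do not carry over. Pictures are saved under pics/ and viewed, about 8 in all and at most 12, crops included, and the job is handed in when it is done.

```bash
mkdir -p pics; ls; python3 - <<'E'
from cell import *
import cv2
for c in ("scene","top"):
    f=grab_frame(c); cv2.imwrite(f"pics/{c}0.png",f["img"][:,:,::-1])
    print(c,f["fx"],f["cx"],f["cy"],f["cam_to_world"])
    for n in ("plate","block","plate_line","overhang_edge","fence_face","tube","setter","boot_last","pliers","jar","hammer"):
        print(n,[(d["centre"],round(d["score"],2)) for d in tip_of(c,n)][:3])
print(get_state()["clock"],get_state()["eef_rot"])
E
```

```text
pics
scene 516.4449556637313 314.5120392840847 247.29785978007672 [[-0.79823964  0.37733654 -0.46950039  0.97276615]
 [ 0.60201595  0.47422455 -0.64240787  0.65897093]
 [-0.01975535 -0.79544215 -0.60570745  0.69823953]
 [ 0.          0.          0.          1.        ]]
plate [([342.0, 221.1], 0.86), ([307.1, 293.5], 0.81), ([532.3, 327.2], 0.57)]
block [([307.1, 313.6], 0.92)]
plate_line [([298.8, 282.4], 0.86), ([328.3, 215.1], 0.68), ([512.7, 318.7], 0.64)]
overhang_edge [([253.0, 255.3], 0.74), ([164.5, 236.3], 0.28)]
fence_face [([264.0, 305.8], 0.56)]
tube [([292.2, 250.4], 0.92)]
setter [([400.5, 373.2], 0.65)]
boot_last [([223.3, 349.1], 0.63)]
pliers [([210.7, 205.6], 0.74), ([305.2, 313.6], 0.73)]
jar [([167.0, 239.5], 0.56)]
hammer [([446.9, 445.9], 0.56)]
top 509.9555590983037 322.1232577699795 246.2049127298605 [[-0.00372927 -0.99576529  0.09185632  0.41113666]
 [-0.99990829  0.00490915  0.01262222  0.00929018]
 [-0.01301971 -0.09180082 -0.99569227  1.19424531]
 [ 0.          0.          0.          1.        ]]
plate [([174.3, 356.9], 0.96), ([387.0, 332.3], 0.78), ([302.7, 222.2], 0.55)]
block [([299.6, 227.6], 0.69)]
plate_line [([196.1, 349.9], 0.98), ([399.7, 330.2], 0.74), ([315.8, 225.8], 0.7)]
overhang_edge [([371.1, 217.2], 0.79), ([156.1, 227.2], 0.35)]
fence_face [([306.8, 187.3], 0.69), ([313.1, 154.8], 0.45)]
tube [([375.7, 266.6], 0.71), ([301.6, 222.0], 0.65)]
setter [([211.6, 239.9], 0.8)]
boot_last [([312.0, 155.4], 0.95)]
pliers [([504.3, 243.9], 0.71)]
jar [([467.3, 177.5], 0.89)]
hammer [([156.1, 226.5], 0.91)]
1.2 [-2.50942463e+00  1.88999335e+00  8.37842795e-05]
```

View pics/top0.png

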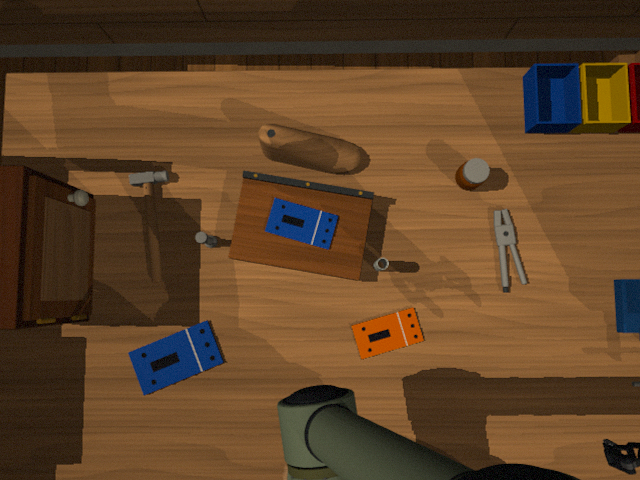

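View pics/scene0.png

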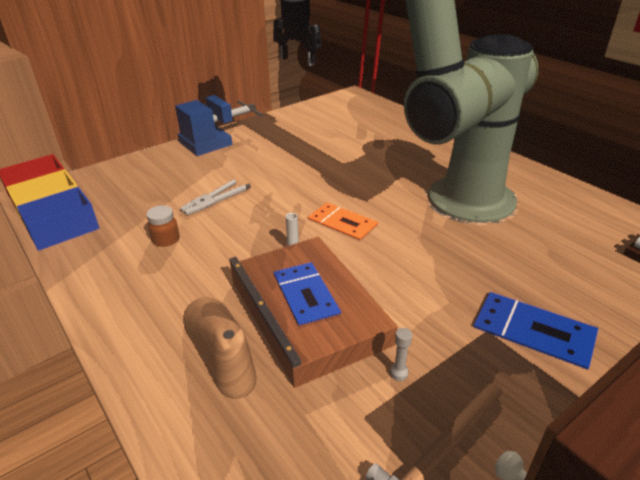

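Top view: the blue plate lies on the block at about (302,222), holes to the right. The larger blue plate (175,357) and the orange one (388,332) are look-alikes. The fence is on the far side, with its inner face running from about (245,178) to (372,198). The tube (381,265) and setter (205,239) stand close to the block's ends. The scene view agrees.

```bash
cat > h.py <<'E'
from cell import *
import cv2, numpy as np
from scipy.spatial.transform import Rotation as R
def T_of(f,st=None):
    if "cam_to_world" in f: return np.array(f["cam_to_world"])
    T=np.eye(4); T[:3,:3]=R.from_rotvec(st["eef_rot"]).as_matrix(); T[:3,3]=st["position"]
    return T@np.array(f["T_tool_cam"])
def px2w(f,uv,z,st=None):
    T=T_of(f,st); uv=np.atleast_2d(np.asarray(uv,float))
    d=np.c_[(uv[:,0]-f["cx"])/f["fx"],(uv[:,1]-f["cy"])/f["fy"],np.ones(len(uv))]@T[:3,:3].T
    return (T[:3,3]+d*((z-T[2,3])/d[:,2])[:,None])
def rect(f,mask,z,st=None):
    c=max(cv2.findContours(mask.astype(np.uint8),cv2.RETR_EXTERNAL,cv2.CHAIN_APPROX_NONE)[0],key=cv2.contourArea)[:,0]
    w=px2w(f,c,z,st)[:,:2]
    return cv2.minAreaRect((w*1000).astype(np.float32)), w
def show(name,f): cv2.imwrite(f"pics/{name}.png",f["img"][:,:,::-1])
E
python3 - <<'E'
from h import *
f=grab_frame("top")
im=f["img"].astype(int)
b=(im[:,:,2]>im[:,:,0]+40); b[:,:240]=0;b[:,360:]=0;b[:180]=0;b[270:]=0
m=cv2.morphologyEx(b.astype(np.uint8),cv2.MORPH_CLOSE,np.ones((7,7)))
r,_=rect(f,m,.056); print("plate",r)
s=silhouettes("top","block")
for d in s[:2]:
    r,_=rect(f,d["mask"],.05); print("block",d["score"],r, cv2.boxPoints(r))
print("pl",[px2w(f,d["centre"],.056) for d in tip_of("top","plate_line")])
print("edge,fence",px2w(f,tip_of("top","overhang_edge")[0]["centre"],.05),px2w(f,tip_of("top","fence_face")[0]["centre"],.05))
print("corners", px2w(f,[[230,258],[361,279]],.05), px2w(f,[[245,172],[374,193]],.064))
for n in("tube","setter"): print(n,px2w(f,tip_of("top",n)[0]["centre"],0))
E
```

```text
plate ((568.5984497070312, 70.62012481689453), (149.42202758789062, 79.2416000366211), 73.71443939208984)
block 0.67 ((532.4002075195312, 284.6706237792969), (50.21521759033203, 25.412841796875), 65.93588256835938) [[510.56024 266.92627]
 [533.76447 256.56396]
 [554.2402  302.41498]
 [531.03595 312.77728]]
block 0.66 ((568.31494140625, 393.8525085449219), (260.69189453125, 90.3061294555664), 13.715601921081543) [[430.97992 406.81265]
 [452.39178 319.08163]
 [705.64996 380.89236]
 [684.2381  468.62338]]
pl [array([[ 0.32721019, -0.15180701,  0.056     ]]), array([[0.28763819, 0.3001302 , 0.056     ]]), array([[0.56028247, 0.03710839, 0.056     ]])]
edge,fence [[ 0.58025009 -0.08318017  0.05      ]] [[0.6502614  0.05593419 0.05      ]]
corners [[ 0.49102219  0.23155981  0.05      ]
 [ 0.44256172 -0.06294285  0.05      ]] [[ 0.68473475  0.19735898  0.064     ]
 [ 0.63475889 -0.09327788  0.064     ]]
tube [[0.66340122 0.06344241 0.        ]]
setter [[0.57972638 0.07438267 0.        ]]
```

```bash
cat >> h.py <<'E'
A=-0.166; C=np.array([.5635,.068])
def setblock(a,c):
    global A,C; A,C=a,np.array(c)
def b2w(x,y,z): 
    c,s=np.cos(A),np.sin(A); return [C[0]+c*x-s*y,C[1]+s*x+c*y,z]
def w2b(p):
    c,s=np.cos(A),np.sin(A); d=np.asarray(p)[...,:2]-C; return np.stack([c*d[...,0]+s*d[...,1],-s*d[...,0]+c*d[...,1]],-1)
def rot(k):  # tool x at block-yaw A+k, z down
    x=np.array([np.cos(A+k),np.sin(A+k),0]); z=np.array([0,0,-1.]); return R.from_matrix(np.c_[x,np.cross(z,x),z]).as_rotvec()
E
python3 - <<'E'
from h import *
for k in(np.pi/2,-np.pi/2):
  for p in ((0,0,.3),(-.08,-.1,.05),(-.08,.0,.05)):
    print(k,p,ik(b2w(*p),rot(k)))
k=min((np.pi/2,-np.pi/2),key=lambda k:abs(ik(b2w(0,0,.3),rot(k))[5]))
print(k)
movep(b2w(-.06,-.02,.32),rot(k))
st=get_state(); f=grab_frame("wrist"); show("w1",f); print(st["position"],st["clock"],px2w(f,[[320,240]],.05,st), f["T_tool_cam"])
for n in("tube","setter"): print(n,[(d["centre"],d["score"]) for d in tip_of("wrist",n)])
E
```

```text
1.5707963267948966 (0, 0, 0.3) [-0.00994402  0.32547471 -0.01761138  1.22771023  0.          0.15605598]
1.5707963267948966 (-0.08, -0.1, 0.05) [-0.19495448  0.39542182 -0.63511913  0.54025537  0.         -0.02895448]
1.5707963267948966 (-0.08, 0.0, 0.05) [ 0.01570243  0.42848637 -0.57670549  0.56560446  0.          0.18170243]
-1.5707963267948966 (0, 0, 0.3) [-9.94401838e-03  3.25474713e-01 -1.76113796e-02  1.22771023e+00
 -4.44089210e-16 -2.98553667e+00]
-1.5707963267948966 (-0.08, -0.1, 0.05) [-1.94954481e-01  3.95421822e-01 -6.35119132e-01  5.40255373e-01
 -4.44089210e-16  3.11263817e+00]
-1.5707963267948966 (-0.08, 0.0, 0.05) [ 1.57024306e-02  4.28486373e-01 -5.76705491e-01  5.65604463e-01
 -4.44089210e-16 -2.95989022e+00]
1.5707963267948966
[0.50113509 0.057432   0.31984539] 3.9917 [[0.55834061 0.05159598 0.05      ]] [[ 9.99999042e-01  1.32120374e-03  4.13319956e-04  7.73436013e-04]
 [-1.38423684e-03  9.50570555e-01  3.10505562e-01 -7.97684273e-02]
 [ 1.73513290e-05 -3.10505836e-01  9.50571473e-01 -1.42582642e-01]
 [ 0.00000000e+00  0.00000000e+00  0.00000000e+00  1.00000000e+00]]
tube [([199.3, 186.9], 0.97)]
setter [([489.6, 183.1], 0.55)]
```

View pics/w1.png

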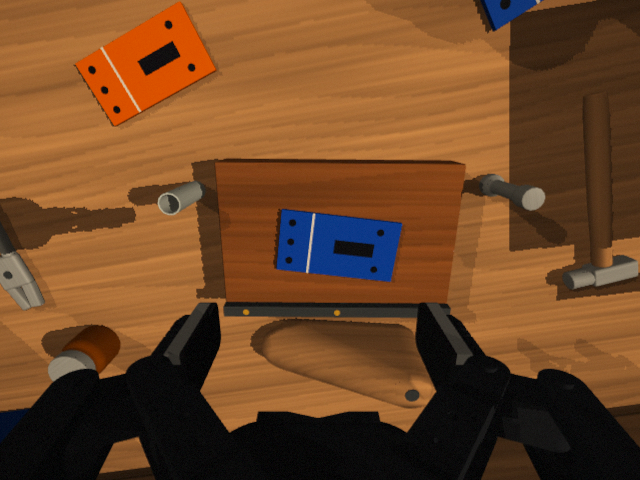

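Wrist view (up is towards the robot): block top corners are about (217,163), (464,164), (450,303) and (225,303). The plate corners are about (282,209), (401,223), (391,281) and (276,268), with the line at x≈311. The tube (182,196) and setter (512,191) are just off the ends.

```bash
cat >> h.py <<'E'
def plate(f,st=None,roi=None,z=.056):
    im=f["img"].astype(int); b=(im[:,:,2]>im[:,:,0]+40).astype(np.uint8)
    q=np.zeros_like(b); u0,v0,u1,v1=roi; q[v0:v1,u0:u1]=b[v0:v1,u0:u1]
    q=cv2.morphologyEx(q,cv2.MORPH_CLOSE,np.ones((9,9)))
    r,w=rect(f,q,z,st); a=np.deg2rad(r[2])+(0 if r[1][1]>r[1][0] else -np.pi/2)
    a=(a-A+np.pi/2)%np.pi-np.pi/2
    return w2b(np.array(r[0])/1000), a, r[1]
E
python3 - <<'E'
from h import *
st=get_state(); f=grab_frame("wrist")
w=px2w(f,[[217,163],[464,164],[450,303],[225,303]],.05,st)[:,:2]
print(w, [np.linalg.norm(w[i]-w[(i+1)%4]) for i in range(4)])
model=np.array([[-.1,-.15],[-.1,.15],[.085,.15],[.085,-.15]])
mc,wc=model-model.mean(0),w-w.mean(0)
a=np.arctan2((mc[:,0]*wc[:,1]-mc[:,1]*wc[:,0]).sum(),(mc*wc).sum())
c=w.mean(0)-np.array([[np.cos(a),-np.sin(a)],[np.sin(a),np.cos(a)]])@model.mean(0)
print("block",a,c)
import h; h.setblock(a,c); print(w2b(w)); print("plate",plate(f,st,(230,190,440,296)))
print("tube,setter",w2b(px2w(f,[[199,187],[489,183]],0,st)))
g=grab_frame("top"); print("top plate",plate(g,None,(240,180,360,270)))
E
```

```text
[[ 0.4432944  -0.05297677]
 [ 0.49280994  0.23568555]
 [ 0.6760915   0.2106851 ]
 [ 0.62579206 -0.08981909]] [np.float64(0.2928783419077944), np.float64(0.18497879012040755), np.float64(0.30468476438705694), np.float64(0.18617935467239216)]
block -0.16773062819515908 [0.56689172 0.07464161]
[[-0.10055749 -0.14646139]
 [-0.09992765  0.14641628]
 [ 0.08495547  0.15236467]
 [ 0.08552967 -0.15231956]]
plate (array([ 0.00163767, -0.00207952]), np.float64(-0.11840326090653486), (149.21688842773438, 80.08271789550781))
tube,setter [[-0.06352892 -0.18824265]
 [-0.0696764   0.20466936]]
top plate (array([ 0.00994633, -0.07612871]), np.float64(1.272867179698221), (12.077119827270508, 45.581939697265625))
```

```bash
sed -i 's/^A=.*/A=-0.167; C=np.array([.5655,.072])/' h.py
python3 - <<'E'
from h import *
k=np.pi/2
movep(b2w(-.072,0,.10),rot(k))
h0=move_l(b2w(-.072,0,.03),.03,until_force=4); s=get_state(); print("touch",h0,s["position"],s["contact_force"],s["clock"])
z=s["position"][2]+.002
move_l(b2w(-.072,0,z),.05)
hit=move_l(b2w(.012,0,z),.04,until_force=10); s=get_state()
print("fence",hit,w2b(s["position"]),s["position"],s["contact_force"],s["clock"])
f=grab_frame("wrist"); show("w2",f); print(plate(f,s,(150,100,520,420)))
E
```

```text
touch True [0.49448802 0.08397441 0.03684813] [-9.22095418e-05 -8.03716875e-02  5.74725204e+00] 6.9917
fence True [-0.00675031  0.00018735] [0.55887474 0.07330681 0.03795205] [ 0.07938519 -0.20365079 -1.42411577] 8.75
(array([0.02171613, 0.00119145]), np.float64(0.0006590914717052865), (105.87892150878906, 40.904666900634766))
```

View pics/w2.png

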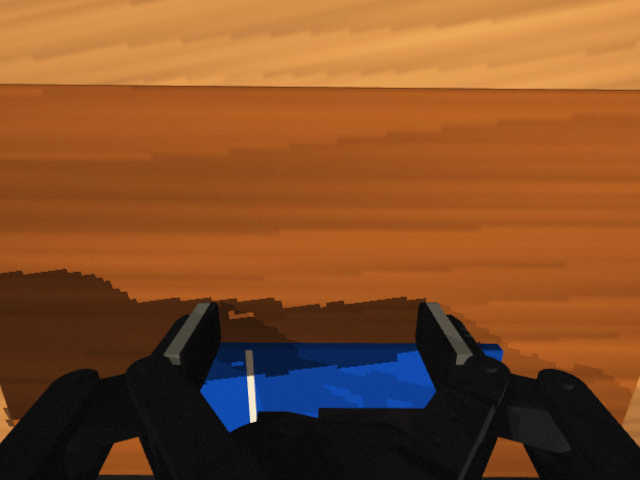

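The plate is parallel and against the fence: its near edge at row 345 is level, and the TCP stopped at x=-0.0068, where -0.006 was expected. Next I push it along the fence, stopping a few mm short.

```bash
cat >> h.py <<'E'
def look(name):
    # view from above, away from the plate; arm clear of top camera line is not needed
    movep(b2w(-.07,-.08,.28),rot(np.pi/2)); sleep(.2); st=get_state(); f=grab_frame("wrist"); show(name,f); return st,f
E
python3 - <<'E'
from h import *
k=np.pi/2
z0=get_state()["position"][2]
move_l(b2w(-.02,0,z0),.05); move_l(b2w(-.02,0,.12),.2); grab(20)
move_l(b2w(.05,.115,.12),.2); move_l(b2w(.05,.115,.052),.08)
s=get_state(); print(w2b(s["position"]),s["contact_force"])
hit=move_l(b2w(.05,-.020,.052),.06,until_force=15); s=get_state(); print(hit,w2b(s["position"]),s["contact_force"],s["clock"])
move_l(b2w(.05,-.010,.052),.05); move_l(b2w(.05,-.01,.13),.2)
st,f=look("w3"); print(st["clock"],plate(f,st,(120,100,420,330)))
E
```

```text
[0.05050028 0.11522407] [-0.03979208  0.06127242  2.17034436]
False [ 0.05026364 -0.0200491 ] [-0.10803362  0.77009835 -1.03066098] 14.75
16.675 (array([ 0.04271277, -0.10051385]), np.float64(-0.00823719814970425), (149.14080810546875, 80.27577209472656))
```

View pics/w3.png

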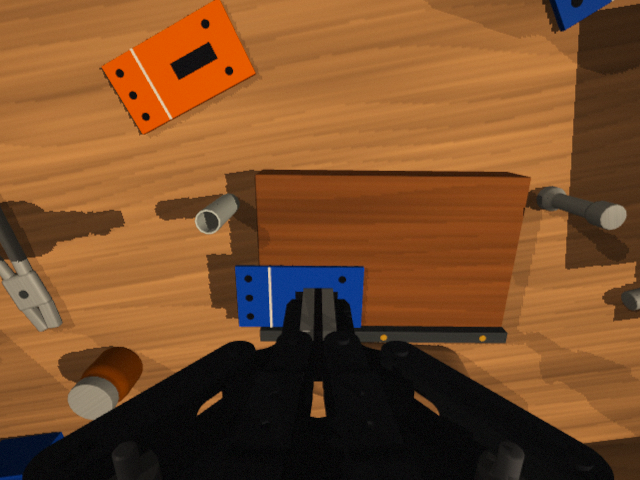

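The line is at column ≈270 and the block's right-hand edge at ≈260, so it has about 11 mm to go. I'll measure that at sub-pixel level.

```bash
cat >> h.py <<'E'
def gap(f,st,el,wl):
    """el: (u0,u1,v0,v1) window on block's edge; wl: window on the white line. returns line y minus edge y in block frame (m), angle diff"""
    g=cv2.GaussianBlur(f["img"],(3,3),0).astype(float)
    u0,u1,v0,v1=el; red=g[v0:v1,u0:u1,0]; d=np.abs(np.diff(red,axis=1)); us=u0+.5+d.argmax(1); vs=np.arange(v0,v1)
    for _ in range(3):
        p=np.polyfit(vs,us,1); r=np.abs(np.polyval(p,vs)-us); us,vs=us[r<max(1.,r.std())],vs[r<max(1.,r.std())]
    print("edge fit",p,len(vs))
    u0,u1,v0,v1=wl; m=f["img"][v0:v1,u0:u1,0].astype(int)>110; vv,uu=np.nonzero(m); q=np.polyfit(vv+v0,uu+u0,1); vm=vv.mean()+v0
    print("line fit",q,vm,len(uu))
    L=w2b(px2w(f,[[np.polyval(q,v),v] for v in(v0+4,v1-4)],.056,st)); E=w2b(px2w(f,[[np.polyval(p,v),v] for v in(v0,v1)],.05,st))
    eb=E[0]+(E[1]-E[0])*((L.mean(0)[0]-E[0,0])/(E[1,0]-E[0,0]))
    ang=lambda Q:np.arctan2(Q[1,1]-Q[0,1],Q[1,0]-Q[0,0])
    return L.mean(0)[1]-eb[1], ang(L)-ang(E), L, E
E
python3 - <<'E'
from h import *
st=get_state(); f=grab_frame("wrist")
print(gap(f,st,(246,270,180,260),(262,279,270,322)))
# fence foot: dark transition under column 390-490, above row 340
g=f["img"][:,:,0].astype(float)
for u in(250,300,335,380,400,440,480): 
    c=g[300:345,u]; print(u,300+np.diff(c).argmin(),c[15:40].astype(int))
E
```

```text
edge fit [4.61204876e-02 2.47139053e+02] 80
line fit [4.30728006e-02 2.57186922e+02] 295.421768707483 147
(np.float64(0.011965732875081514), np.float64(0.005513688853557816), array([[ 0.01304072, -0.13542136],
       [ 0.0712934 , -0.13556877]]), array([[ 0.01059785, -0.14720684],
       [ 0.08058671, -0.14776986]]))
250 342 [ 16  15  12  18  14  10   7  12  14  13  13 108 182 180 180 179 176 179
 183 186 192 190 184 179 181]
300 330 [23 18 22 29 33 41 43 37 43 54 56 59 56 61 60 44 17 10 10  3 13  5  8  8
  8]
335 331 [34 38 41 42 40 41 48 51 60 67 66 65 65 59 61 65 46 14 14 14 12 12 15 13
 11]
380 325 [132 125 126 127 129 128 128 128 134 131 103  28  23  24  22  22  35  61
  56  55  72 119 152 135  94]
400 325 [134 132 127 125 125 127 126 131 132 132 109  39  21  25  24  20  34  56
  55  57  56  57  56  53  53]
440 325 [133 134 129 128 128 127 129 130 129 132 116  56  22  18  21  20  28  41
  54  59  56  52  55  50  55]
480 340 [136 135 134 132 131 131 128 129 129 136 134 105  24  24  23  22  22  37
  57  53  83 145 181 190 189]
```

```bash
python3 - <<'E'
from h import *
move_l(b2w(.05,-.005,.12),.2); move_l(b2w(.05,-.005,.052),.08)
hit=move_l(b2w(.05,-.032,.052),.03,until_force=15); s=get_state(); print(hit,w2b(s["position"]))
move_l(b2w(.05,-.018,.052),.05); move_l(b2w(.05,-.018,.13),.2)
let_go()
move_l(b2w(-.025,-.10,.13),.2); move_l(b2w(-.025,-.10,.0385),.08)
hit=move_l(b2w(.005,-.10,.0385),.03,until_force=8); s=get_state(); print("fence",hit,w2b(s["position"]),s["contact_force"])
move_l(b2w(-.025,-.10,.0385),.08); move_l(b2w(-.025,-.10,.13),.2)
st,f=look("w4"); print(st["clock"],plate(f,st,(120,100,420,330)))
print(gap(f,st,(246,270,180,260),(246,268,270,315)))
E
```

```text
False [ 0.05001623 -0.03211797]
fence True [-0.00754712 -0.1001228 ] [-0.48548619 -1.18374828 -0.53267917]
26.325 (array([ 0.04296201, -0.11267309]), np.float64(-0.005672440861903549), (149.00820922851562, 80.91024780273438))
edge fit [5.25433662e-02 2.46279231e+02] 80
line fit [5.14105783e-02 2.44889719e+02] 291.7177419354839 124
(np.float64(-0.0009537318620977397), np.float64(-0.0025691293172411048), array([[ 0.01159337, -0.14753596],
       [ 0.06008358, -0.14775394]]), array([[ 0.00913134, -0.14663977],
       [ 0.0690854 , -0.14675525]]))
```

View pics/w4.png

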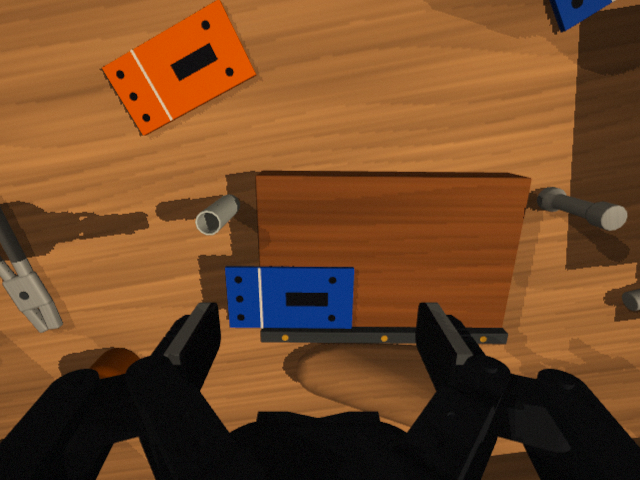

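The line now lies over the block's edge (columns ≈260 and ≈261). The plate's far side touches the fence at row ≈327, and the tube and setter haven't moved. The gripper is clear, so I'm handing in.

```bash
python3 -c "
from cell import *
sign_off(); print(get_state()['clock'])"
```

```text
the job is handed in; nothing more can be done
the job is handed in; nothing more can be done
```

I pushed the plate against the fence and slid it along until the white line sat over the block's right-hand edge. I then handed the job in at about 26 s of the 53 s allowed.

**How it was done:** I pushed it square against the fence with the open fingers and slid it along with the closed fingertips. One 12 mm correction and a light final push against the fence followed. The plate was never gripped or lifted.

**Last checks, from the wrist camera:**

| Check | Result | Limit |
|---|---|---|
| White line past the block's edge | about 1 mm (overhang about 41 mm) | 35 to 45 mm overhang |
| Angle to the fence | 0.003 to 0.006 rad | 0.05 rad |
| Plate centre in the block's x | about 0.043 m | above 0.040 m |

The final push stopped on contact within 1 mm of the first fence contact. In the last picture, the tube and setter stood where they had been. I did not check the other bystanders one by one, but the gripper was never lowered near them.

**Disagreements:**
- The top and wrist cameras put the block about 6 mm apart in y. I therefore judged the line against the block's edge within the same wrist picture.
- The second round of network detections in the top view was unreliable. I ignored it and used colour and edge fits instead.
- I took no final top-camera picture as an independent check.

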